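# Air the curing dome by its lever, then start the UV lantern

## Task

Air the cured print before its next UV cycle: press the red lever paddle down until the linked glass dome stands fully open, keep it open for three seconds, then ease the lever back up slowly so that the dome settles shut without dropping or slamming. Once the dome is shut, press the green button on top of the UV lantern fully in and let it go. Use only the fingertips, pushing: do not touch the glass dome, do not lift or shift the lantern, and leave the other things where they stand.

Things in the scene. Friction and masses are not known exactly. Their poses are not given: they have to be found in the camera images.
- station: White curing station fixed to the counter, base 230 x 160 x 20 mm with a ceramic tray and a printed figure under a glass dome. Origin at the centre of the tray, on the counter; its x axis points from the paddle end (nearest the robot) to the dome's hinge at the back, y to its left (lever side), z up. It may be turned by up to 0.3 rad. The lever's pivot axis runs along the station's y axis.
- lever_pivot (a point): The lever's pivot, 60 mm above the counter, on the centre line of the lever (station frame: -50, 95, 60 mm). The lever is a see-saw: a toothed sector at its rear meshes with one on the dome's hinge, so pressing the front (paddle) end down lifts the dome.
- paddle_top (a point): Centre of the top face of the red lever paddle, 40 mm along the lever x 50 mm across x 8 mm thick. At rest it lies about 114 mm in front of the pivot (station -x) and 97 mm above the counter, its face sloping 0.25 rad, front side higher; it swings about the pivot on a radius of about 120 mm and at full press is about 40 mm above the counter, sloping 0.25 rad the other way. Holding it down takes about 2 to 6 N; let go, it springs up and the dome slams.
- paddle: The red paddle itself; origin at the centre of its underside (8 mm below paddle_top); its x axis runs along the lever towards the pivot, z out of its top face.
- lever (a joint): Lever angle in rad: 0 at rest (paddle up), 0.5 at the end stop (paddle down).
- lid (a joint): Opening angle of the glass dome in rad: 0 shut, 0.75 fully open. It is driven by the lever, always 1.5 times the lever's angle, and falls shut under its own weight when the lever is freed.
- dome_cover: The clear glass dome with white rim and a black knob on top, 134 mm across, 110 mm high with knob; origin at the centre of its rim, 24 mm above the counter when shut. It swings up and back about a hinge 92 mm behind its centre and 60 mm above the counter. Not to be touched.
- lantern: Loose upright cylindrical UV lantern, 74 mm across and 134 mm high without its button, black foot and cap with a violet band, about 0.65 kg; origin at the centre of its underside.
- button_top (a point): Centre of the top of the green push button, 26 mm across, on the centre of the lantern's cap, about 156 mm above the counter. It moves straight down.
- button (a joint): Button travel in m: 0 out, 0.006 fully in; springs back. Fully in takes 5 N.
- resin_bottle: Loose amber bottle with a black cap, 72 mm across, 185 mm high; origin at the centre of its underside. Bystander.
- wash_jar: Loose clear jar with a white lid, 76 mm across, 110 mm high; origin at the centre of its underside. Bystander.
- stand: Loose hard silicone stand, 110 x 90 x 36 mm, carrying the build plate; origin at the centre of its underside. Bystander.
- build_plate: Loose aluminium build plate, 100 x 65 x 8 mm with a 24 mm high boss, on the stand; origin at the centre of its underside. Bystander.
- dish: Loose white ceramic plate, 120 mm across, 22 mm high; origin at the centre of its underside. Bystander.
- scraper: Loose spatula, 190 mm long, lying flat; origin on its underside, near the middle of its length. Bystander.
- brush_pot: Loose white ceramic cup, 64 mm across, 80 mm high; origin at the centre of its underside. Bystander.
Not all that is in view belongs to the job. What is shaped like the lantern but yellow is not meant.

How it is judged:
By the outcome, as a careful person would: the job done as asked, in the order asked, and still so for the second after the job is handed in, with the robot touching nothing.
It also fails if it takes over 64 s, if anything falls off the work surface, if the arm or the gripper's body presses on something with over 40 N, if the wrist force passes 120 N, or if a joint passes its speed limit or range.

## Robot

A 6-joint arm with a two-finger parallel gripper is mounted at the origin on the work surface. World frame = base frame: x ahead of the robot, y to its left, z up, the work surface at z = 0. Lengths are in m, angles in degrees, forces in N, time in s.
With the tool pointing down it reaches from about 0.325 to 0.85 m from the base axis. Payload 15.5 kg.
Tool frame: the origin (TCP) lies at the very end of the fingers, on their centre line; the grasp point (between the pads) lies arm.grip_depth behind it (arm.grip_depth is the distance from the TCP to the grasp point, in m); z points along the fingers, y is the direction in which the jaws open and shut (so a half turn about z gives the same grasp; the last joint's range is limited). The gripper opens to 91 mm and grips with 3 to 60 N. Pads are 32 mm wide; open, the fingers measure 118 mm over their backs; the gripper's body (76 mm by 178 mm) begins 60 mm behind the grasp point.
Start: joints at [-70.101, 28.281, 77.091, -0, 74.628, -5.472], TCP at [0.268, -0.565, 0.214] pointing down, gripper open.
Joint ranges: [-166.48, 166.48], [-47.26, 123.95], [12.59, 153.08], [-70.14, 250.14], [6.76, 159.57], [-176.63, 176.63]. Speed limits (degrees/s): [108.29, 108.29, 147.25, 172.46, 172.46, 172.46].

## Interface

Orientations are given as a 3x3 rotation matrix whose columns are the frame's x, y, z axes.
In Python, from rig import arm gives the robot as it stands. Calls block until the motion is done:
- arm.move_to(position, orientation): joint-space move of the TCP to a pose.
- arm.move_l(position, orientation=None, feed=0.15): straight line of the TCP; orientation=None keeps the orientation; feed is the mean speed in m/s.
- arm.move_joints(angles): joint-space move.
- arm.grip(opening): finger opening in m; the grip force is fixed at half the most; returns when the fingers have stopped.
- arm.sleep(seconds).
- arm.solve_ik(position, orientation): joint angles nearest the present ones, or None.
- arm.snapshot(name): name is "side" or "top" or "wrist"; returns the picture (384x512x3 uint8, red, green, blue); there is no depth.
- arm.get_calibration(name): a dict with "intrinsics" (3x3 intrinsics, pixels), "k1" (the pictures are not rectified: a ray, as slopes to the right and down, at radius r is drawn at 1 + k1 r^2 times it, then the intrinsics apply), "cam_to_world" (4x4, takes a point from camera to world coordinates). Camera axes: x right, y down, z forward; pixel columns grow to the right and rows downward; lengths in m; the calibration is good to about 2 mm. A picture is of the moment at which its call begins: read the wrist's pose just before it. get_calibration takes no time and is no camera call; for the wrist camera it gives the pose at the moment of the call.
A pose or a line that the arm cannot do raises arm.Unreachable and nothing moves.
- arm.sign_off(): hands the job in, once; it reports no verdict.
Readings, each from a call of its own:
- arm.current_t(): time.
- arm.current_joint_positions(): joint angles.
- arm.current_dq(): joint speeds.
- arm.current_tau(): joint torques, N m.
- arm.current_ee_pos(): TCP position.
- arm.current_tool_rot(): TCP orientation.
- arm.current_force(): force on the tool from outside, world axes, zero at the start.
- arm.current_torque(): the same for the moment, N m.
- arm.current_width(): finger opening in m.
Only numpy, scipy, OpenCV 4.12 (cv2) and the standard library are available. Lean on these libraries where they do the work, as an engineer would, in place of code of your own. Each camera call takes 0.05 s, during which the arm holds its last target. There are 200 camera calls.

## Working session

There is one attempt and no reset: what is moved stays moved. The work goes in short steps, each a Python script; the robot and the scene stay as the last script left them, time stands still between calls to the robot, and variables do not carry over. Pictures are saved under pics/ and viewed, on a budget of 10 in all, crops included, one or two more only if the job needs it, and the job is handed in when it is done.

```bash
mkdir -p pics; ls
python3 - <<'E'
from rig import arm
import cv2,numpy as np
for n in("side","top"):
    im=arm.snapshot(n); cv2.imwrite(f"pics/{n}0.png",im[...,::-1])
    c=arm.get_calibration(n); print(n,c["intrinsics"],c["k1"],np.round(c["cam_to_world"],3))
print(arm.current_t(),arm.grip_depth,arm.current_force())
print(np.round(arm.current_tool_rot(),3))
E
```

```text
pics
side [[500.07075308   0.         252.8187379 ]
 [  0.         500.07075308 195.84105435]
 [  0.           0.           1.        ]] -0.11873484989258001 [[-0.928 -0.242  0.285  0.036]
 [-0.373  0.64  -0.671  1.234]
 [-0.02  -0.729 -0.684  1.346]
 [ 0.     0.     0.     1.   ]]
top [[374.63729913   0.         249.56052114]
 [  0.         374.63729913 192.54978682]
 [  0.           0.           1.        ]] 0.032671592860370996 [[-0.009 -0.99   0.14   0.423]
 [-1.     0.005 -0.029  0.048]
 [ 0.028 -0.14  -0.99   1.138]
 [ 0.     0.     0.     1.   ]]
0.1 0.0188 [ 0.34528013  0.52814306 -0.32559736]
[[ 0.904  0.428 -0.   ]
 [ 0.428 -0.904  0.001]
 [ 0.    -0.001 -1.   ]]
```

View pics/side0.png

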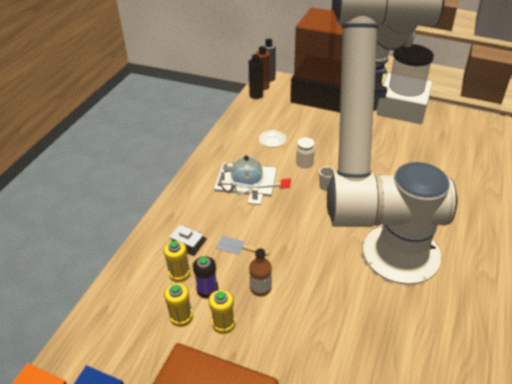

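View pics/top0.png

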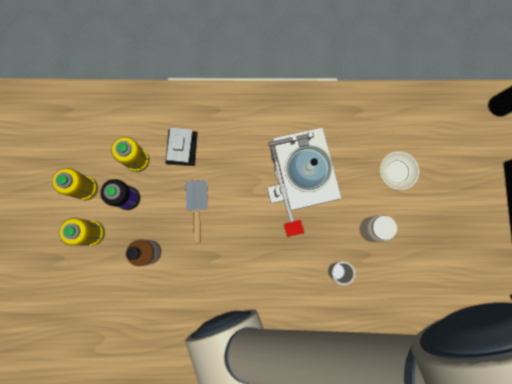

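The top view shows the red paddle at (293,228), the station at about (307,170) and the black/violet lantern with its green button at (111,191). In the side view these are at (286,183), (247,177) and (205,261).

The lookalikes are the green-topped yellow lanterns: top view (63,180), (123,147) and (68,229), side view (174,246), (176,291) and (221,297). By the description, I choose the black/violet one.

```bash
cat > h.py <<'E'
import cv2,numpy as np
def ray(c,uv):
    K=c["intrinsics"]; k=c["k1"]; T=c["cam_to_world"]
    d=np.array([(uv[0]-K[0,2])/K[0,0],(uv[1]-K[1,2])/K[1,1]]); s=d.copy()
    for _ in range(20): s=d/(1+k*(s@s))
    r=T[:3,:3]@np.array([s[0],s[1],1]); return T[:3,3],r/np.linalg.norm(r)
def plane(c,uv,z):
    o,r=ray(c,uv); return o+r*(z-o[2])/r[2]
def tri(cs,uvs):
    A=np.zeros((3,3));b=np.zeros(3); R=[ray(c,u) for c,u in zip(cs,uvs)]
    for o,r in R: P=np.eye(3)-np.outer(r,r); A+=P; b+=P@o
    p=np.linalg.solve(A,b); return p,[np.linalg.norm(np.cross(p-o,r)) for o,r in R]
def blobs(m,amin):
    n,l,s,c=cv2.connectedComponentsWithStats(m.astype(np.uint8))
    return [(c[i],s[i,4],l==i) for i in range(1,n) if s[i,4]>=amin]
def hsv(im): return cv2.cvtColor(im,cv2.COLOR_RGB2HSV)
def red(h): return ((h[...,0]<6)|(h[...,0]>174))&(h[...,1]>180)&(h[...,2]>120)
def green(h): return (h[...,0]>45)&(h[...,0]<85)&(h[...,1]>110)&(h[...,2]>70)
E
python3 - <<'E'
from rig import arm
from h import *
cs={n:arm.get_calibration(n) for n in("side","top")}
H={}
for n in cs:
    h=H[n]=hsv(cv2.imread(f"pics/{n}0.png")[...,::-1].copy())
    print(n,"red",[(b[0].round(1),b[1]) for b in blobs(red(h),20)]); print(n,"green",[(b[0].round(1),b[1]) for b in blobs(green(h),10)])
h=H["top"]
b=max(blobs(red(h),20),key=lambda b:b[1])
c,_,a=cv2.minAreaRect(np.argwhere(b[2])[:,::-1].astype(np.float32)); print("paddle rect",c,_,a, plane(cs["top"],b[0],.097))
w=(h[...,1]<25)&(h[...,2]>190)
for q in blobs(w,300):
    r=cv2.minAreaRect(np.argwhere(q[2])[:,::-1].astype(np.float32)); print("white",r)
    print([plane(cs["top"],p,.02).round(3) for p in cv2.boxPoints(r)])
for q in blobs(green(h),10): print(q[0].round(1),plane(cs["top"],q[0],.156).round(3))
E
```

```text
side red [(array([285.2, 182.9]), np.int32(66))]
side green [(array([173.4, 244. ]), np.int32(37)), (array([202.8, 259.8]), np.int32(40)), (array([174.7, 288.1]), np.int32(42)), (array([220. , 295.1]), np.int32(44))]
top red [(array([293.6, 228. ]), np.int32(219))]
top green [(array([121.9, 147.1]), np.int32(65)), (array([ 61.6, 179.2]), np.int32(71)), (array([110.6, 190.6]), np.int32(67)), (array([ 69.1, 230.9]), np.int32(75))]
paddle rect (293.5882873535156, 227.8529815673828) (13.096922874450684, 17.220027923583984) 75.96376037597656 [ 0.4697376  -0.10388294  0.097     ]
white ((304.06591796875, 135.46275329589844), (56.04462432861328, 22.910314559936523), 15.5241117477417)
[array([ 0.747, -0.061,  0.02 ]), array([ 0.817, -0.082,  0.02 ]), array([ 0.769, -0.248,  0.02 ]), array([ 0.699, -0.227,  0.02 ])]
white ((178.77694702148438, 144.2846221923828), (18.977313995361328, 29.892370223999023), 7.125016689300537)
[array([0.688, 0.263, 0.02 ]), array([0.781, 0.254, 0.02 ]), array([0.773, 0.196, 0.02 ]), array([0.68 , 0.207, 0.02 ])]
white ((306.1545104980469, 172.0028076171875), (65.43412017822266, 55.16553497314453), 77.00537872314453)
[array([ 0.724, -0.054,  0.02 ]), array([ 0.763, -0.222,  0.02 ]), array([ 0.564, -0.259,  0.02 ]), array([ 0.527, -0.095,  0.02 ])]
white ((397.69171142578125, 169.0284881591797), (22.962120056152344, 25.697418212890625), 30.256441116333008)
[array([ 0.635, -0.388,  0.02 ]), array([ 0.704, -0.431,  0.02 ]), array([ 0.667, -0.49 ,  0.02 ]), array([ 0.599, -0.446,  0.02 ])]
white ((384.4000244140625, 227.2000274658203), (22.360679626464844, 21.466251373291016), 26.56505012512207)
[array([ 0.46 , -0.342,  0.02 ]), array([ 0.518, -0.374,  0.02 ]), array([ 0.487, -0.433,  0.02 ]), array([ 0.43, -0.4 ,  0.02])]
[121.9 147.1] [0.685 0.358 0.156]
[ 61.6 179.2] [0.599 0.509 0.156]
[110.6 190.6] [0.568 0.382 0.156]
[ 69.1 230.9] [0.465 0.482 0.156]
```

```bash
cat >> h.py <<'E'
def Rot(yaw,tilt=0.):
    # tool down; tilt>0 leans the gripper body towards station +x (matches a face whose front is higher)
    c,s=np.cos(yaw),np.sin(yaw); ct,st=np.cos(tilt),np.sin(tilt)
    X=np.array([c,s,0]); Z=np.array([0,0,1.])
    z=-(ct*Z+st*X); x=ct*X-st*Z; return np.column_stack([x,np.cross(z,x),z])
E
python3 - <<'E'
from rig import arm
from h import *
arm.grip(0.0); 
p=np.array([.44,-.112,.30])
arm.move_to(p,Rot(.21)); 
c=arm.get_calibration("wrist"); im=arm.snapshot("wrist"); np.save("c1.npy",c,allow_pickle=True)
cv2.imwrite("pics/w1.png",im[...,::-1]); print(arm.current_t(),arm.current_width(),c["cam_to_world"].round(3),c["intrinsics"],c["k1"],arm.current_ee_pos(),arm.current_force())
E
```

```text
3.3083 0.0002142626724814703 [[ 0.209 -0.94  -0.27   0.516]
 [-0.978 -0.201 -0.058 -0.096]
 [ 0.     0.276 -0.961  0.472]
 [ 0.     0.     0.     1.   ]] [[293.93989119   0.         252.72790244]
 [  0.         293.93989119 191.06197369]
 [  0.           0.           1.        ]] -0.035966977007411804 [ 0.44009173 -0.11270081  0.2998507 ] [ 0.14754829  0.10148911 -0.64096088]
```

View pics/w1.png

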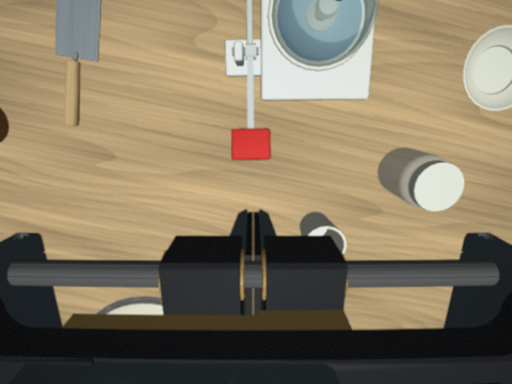

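The wrist view shows the red paddle at (251,144), square to the tool. The lever runs up to its pivot at about (250,50), and the base's front edge goes from (262,100) to (368,98). I'll now compute the yaw and the paddle position.

Run:
```python
from h import *
c=np.load("c1.npy",allow_pickle=True).item()
im=cv2.imread("pics/w1.png")[...,::-1].copy(); h=hsv(im)
b=max(blobs(red(h),100),key=lambda b:b[1]); r=cv2.minAreaRect(np.argwhere(b[2])[:,::-1].astype(np.float32)); print(b[0],r)
print("paddle",plane(c,b[0],.097), "front/back edge mids", plane(c,(251,160),.102),plane(c,(251,129),.092))
w=((h[...,1]<40)&(h[...,2]>185))
L=[];
cols=range(275,360,5)
pts=np.array([plane(c,(u,np.where(w[60:120,u])[0].max()+60.5),.02)[:2] for u in cols])
d=np.polyfit(pts[:,1],pts[:,0],1); print("front edge yaw",-np.arctan(d[0]),np.std(pts[:,0]-np.polyval(d,pts[:,1])))
# lever line: grey columns between y 70..125
rows=range(104,124,4)
for v in rows:
    x=np.where((h[v,235:262,1]<60)&(h[v,235:262,2]>120))[0]; print(v,x+235) if v in(104,120) else 0
a,bb=plane(c,(262,100),.02),plane(c,(368,98.5),.02); print(a,bb,np.linalg.norm(a-bb))
for yaw in(.2,.21,.22,.23):
    R=np.array([[np.cos(yaw),-np.sin(yaw)],[np.sin(yaw),np.cos(yaw)]])
    o=(a+bb)[:2]/2+R@[.115,0]; print(yaw,"station",o,"paddle pred",o+R@[-.164,.095])
```

```text
[250.46471127 143.78735105] ((250.5, 143.5), (29.0, 37.0), 90.0)
paddle [ 0.47138676 -0.10261608  0.097     ] front/back edge mids [ 0.45201248 -0.10744684  0.102     ] [ 0.48926649 -0.09949327  0.092     ]
front edge yaw 0.21895396504582418 0.0002974315673331082
104 [247 248 249 250 251 252 253]
120 [247 248 249 250 251 252 253]
[ 0.52878325 -0.10731644  0.02      ] [ 0.56441744 -0.26035253  0.02      ] 0.15713001206069457
0.2 station [ 0.659308   -0.16098751] paddle pred [ 0.4797035  -0.10046296]
0.21 station [ 0.6590739 -0.1598616] paddle pred [ 0.47887314 -0.10113608]
0.22 station [ 0.65882855 -0.15873808] paddle pred [ 0.47804956 -0.10181748]
0.23 station [ 0.65857198 -0.15761707] paddle pred [ 0.47723283 -0.10250708]
```

```bash
cat >> h.py <<'E'
YAW=.217; PAD=np.array([.4712,-.1025,.097]); XS=np.array([np.cos(YAW),np.sin(YAW),0])
def pad(th,lift=0.):   # tool pose on the paddle at lever angle th
    x=-.114*np.cos(th)-.037*np.sin(th); z=.037*np.cos(th)-.114*np.sin(th)
    R=Rot(YAW,.25-th); p=PAD+XS*(x+.114); p[2]=.06+z
    return p-R[:,2]*lift,R
E
python3 - <<'E'
from rig import arm
from h import *
arm.move_to(*pad(0,.05)); f0=arm.current_force()
print(arm.current_t(),f0)
arm.move_l(*pad(0,.012),feed=.06)
for l in(.008,.005,.003,.001,-.001,-.003):
    arm.move_l(*pad(0,l),feed=.03); f=arm.current_force()-f0; print(l,f.round(2))
    if f[2]>.8: break
p,R=pad(.47,l)
arm.move_l(p,R,feed=.02); print(arm.current_t(),(arm.current_force()-f0).round(2),arm.current_ee_pos().round(4))
for k in range(10):
    p=p+R[:,2]*.001; arm.move_l(p,R,feed=.01); f=arm.current_force()-f0; print(k,f.round(2))
    if np.linalg.norm(f)>14: break
np.save("st.npy",np.r_[p,l,f0,arm.current_t()])
cv2.imwrite("pics/s2.png",cv2.resize(arm.snapshot("side")[120:230,190:340,::-1],None,fx=5,fy=5))
arm.sleep(.05);print(arm.current_t(),arm.current_ee_pos().round(4))
E
```

```text
4.0 [ 0.25749668 -0.66447343 -0.01493531]
0.008 [-1.03  0.17  0.48]
0.005 [-0.04  0.85  0.11]
0.003 [-0.97  0.34 -1.09]
0.001 [-0.24  0.89  0.24]
-0.001 [0.76 0.64 3.61]
9.0083 [-0.67 -0.4   2.  ] [ 0.4672 -0.1034  0.0404]
0 [-0.61 -0.15  1.99]
1 [-0.8  -0.42  4.19]
2 [-7.   -0.69 21.49]
9.8583 [ 0.4677 -0.1033  0.0379]
```

View pics/s2.png

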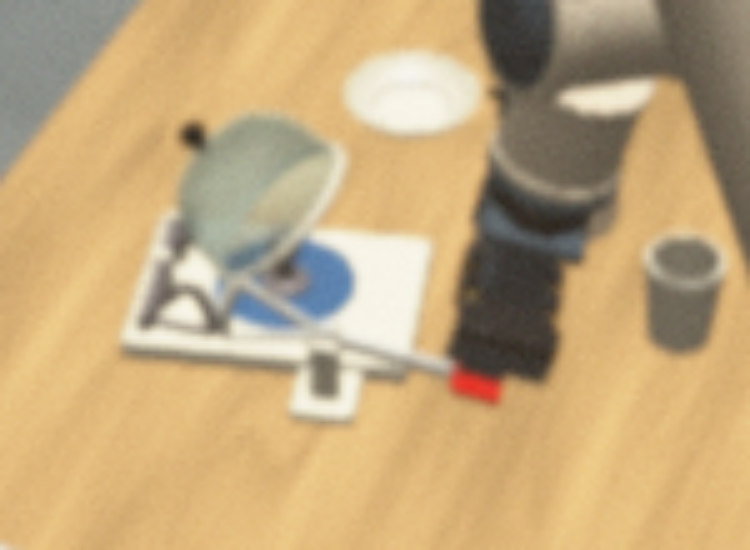

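The dome in this view (knob at (193,135)) is tilted well open. The lever is on its end stop: force rose from 4 to 21 N within the last 1 mm. Now I'll hold, then ease up.

Run:
```python
from rig import arm
from h import *
st=np.load("st.npy"); f0=st[4:7]; t0=st[7]
arm.sleep(max(0,t0+3.6-arm.current_t())); print("held till",arm.current_t(),(arm.current_force()-f0).round(2))
arm.move_l(*pad(.25,0),feed=.006); print(arm.current_t(),(arm.current_force()-f0).round(2))
arm.move_l(*pad(0,-.001),feed=.006); print(arm.current_t(),(arm.current_force()-f0).round(2))
arm.move_l(*pad(0,.004),feed=.005); print(arm.current_t(),(arm.current_force()-f0).round(2))
arm.move_l(*pad(0,.06),feed=.08)
cv2.imwrite("pics/s3.png",cv2.resize(arm.snapshot("side")[120:230,190:340,::-1],None,fx=5,fy=5)); print(arm.current_t())
```

```text
held till 13.3583 [-7.77 -0.97 20.29]
18.55 [-0.19  2.51  2.23]
23.5167 [1.85 0.95 1.08]
24.6667 [-0.63  1.35 -0.3 ]
25.5667
```

View pics/s3.png

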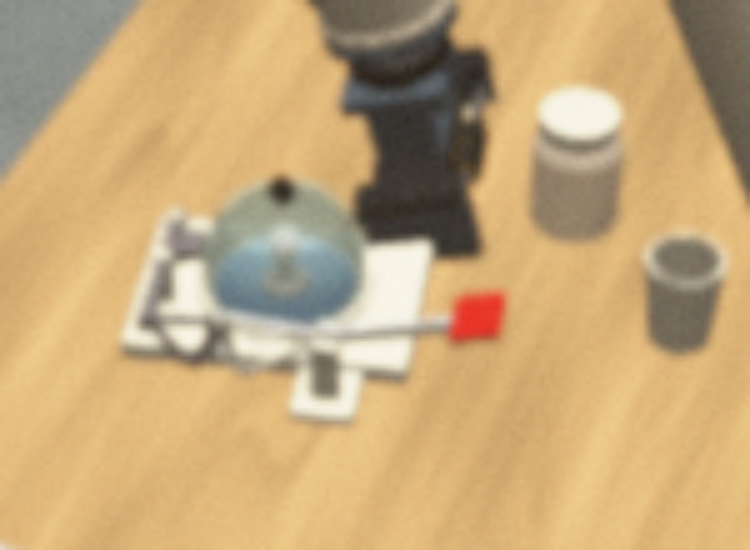

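The dome is shut, with its knob upright at (282,190), and the paddle is back up at (477,317). Next is the lantern, with a close crop to check the choice.

Run:
```python
from rig import arm
from h import *
arm.move_l([.46,-.10,.30],Rot(YAW),feed=.2)
y=.59; X=np.array([np.cos(y),np.sin(y),0])
arm.move_to(np.array([.568,.382,.31])-.07*X,Rot(y))
c=arm.get_calibration("wrist"); im=arm.snapshot("wrist")
h=hsv(im); B=blobs(green(h),60)
cs=arm.get_calibration("top"); s=arm.get_calibration("side")
for b in B:
    print(b[0].round(1),b[1],plane(c,b[0],.156).round(4))
print(tri([cs,s],[(110.6,190.6),(202.8,259.8)]))
print([tri([cs,s,c],[(110.6,190.6),(202.8,259.8),b[0]]) for b in B if np.hypot(*(plane(c,b[0],.156)-[.568,.382,.156])[:2])<.03])
cv2.imwrite("pics/w2.png",im[...,::-1]); print(arm.current_t(),arm.current_force().round(2))
```

```text
[162.9  13.1] 533 [0.6009 0.5111 0.156 ]
[335.  26.] 514 [0.687 0.361 0.156]
[250.9 110.9] 390 [0.5704 0.3851 0.156 ]
[124.6 139.9] 390 [0.4671 0.4846 0.156 ]
(array([0.56954701, 0.3841652 , 0.15176036]), [np.float64(0.0006898294662541186), np.float64(0.0006898294662540978)])
[(array([0.56983872, 0.38449897, 0.15160297]), [np.float64(0.0010295837244613212), np.float64(0.0004959337087787255), np.float64(0.0007960866681031724)])]
28.1333 [ 0.07 -0.04 -0.47]
```

View pics/w2.png

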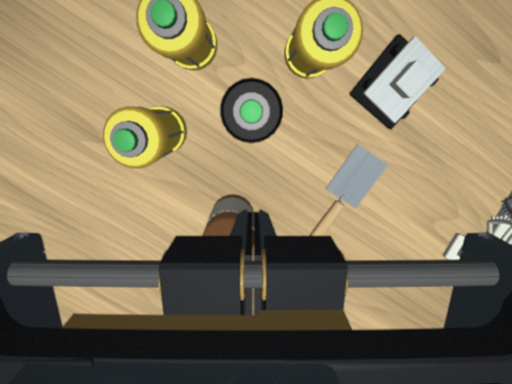

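The crop confirms the choice: the green button at (251,111) sits on the black cap. The yellow lookalikes are at (163,13), (335,26) and (125,140).

Run:
```python
from rig import arm
from h import *
R=Rot(.59); q=np.array([.5702,.3848,0])
at=lambda z:q+[0,0,z]
arm.move_to(at(.20),R); arm.move_l(at(.165),feed=.06); f0=arm.current_force()
z=.161
for k in range(30):
    arm.move_l(at(z),feed=.01); f=arm.current_force()-f0; print(round(z,4),arm.current_ee_pos()[2].round(4),f.round(2))
    if f[2]>11 or z<.143: break
    z-=.001
arm.sleep(.4); print((arm.current_force()-f0).round(2))
arm.move_l(at(.165),feed=.03); arm.move_l(at(.25),feed=.1)
arm.move_l(at(.31)-.07*np.array([np.cos(.59),np.sin(.59),0]),feed=.15)
c=arm.get_calibration("wrist"); im=arm.snapshot("wrist")
for b in blobs(green(hsv(im)),60): print(b[0].round(1),b[1],plane(c,b[0],.156).round(4))
t=arm.snapshot("top"); cv2.imwrite("pics/t4.png",t[...,::-1])
print(arm.current_t(),(arm.current_force()-f0).round(2))
```

```text
0.161 0.161 [ 0.69  0.45 -0.81]
0.16 0.16 [ 0.82  0.62 -0.52]
0.159 0.1589 [ 0.19  0.08 -0.88]
0.158 0.1579 [ 0.51 -0.43 -0.46]
0.157 0.1569 [ 0.88 -0.11 -0.92]
0.156 0.1561 [ 0.81 -0.01 -0.15]
0.155 0.155 [0.44 0.34 1.37]
0.154 0.154 [1.18 0.34 2.42]
0.153 0.153 [-0.36  0.61  2.45]
0.152 0.152 [1.42 0.24 3.1 ]
0.151 0.151 [1.91 0.09 4.15]
0.15 0.1503 [ 1.49 -0.12  6.4 ]
0.149 0.1501 [-0.97 -1.64 15.6 ]
[-2.62 -1.01 15.64]
[165.4  16.9] 528 [0.6009 0.5111 0.156 ]
[337.2  30.1] 513 [0.6869 0.361  0.156 ]
[253.  114.6] 386 [0.5704 0.3851 0.156 ]
[126.7 143.1] 388 [0.4671 0.4848 0.156 ]
35.9583 [ 0.11 -0.71 -0.17]
```

View pics/t4.png

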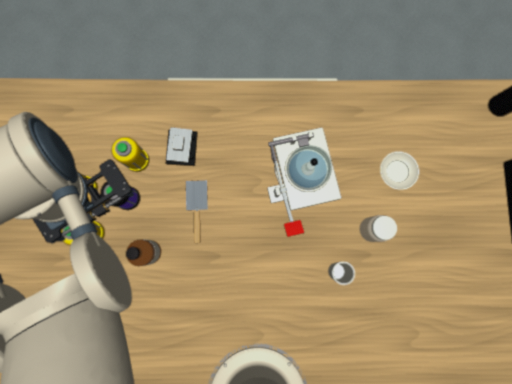

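The final top view matches the first one: dome shut at (309,168), paddle at (293,228), bystanders where they were. The wrist view puts the lantern at the same spot (0.5704, 0.3851) as before the press.

Run:
```python
from rig import arm
arm.sign_off()
```

```text
the job is handed in; nothing more can be done
```

The job is handed in, finished at about 36 s of the 64 s allowed. I closed the fingers and used only the fingertips.

- **Opening the dome:** I pressed the red paddle down to its end stop, where the force jumped from 4 to 21 N. The side view taken at that moment shows the dome well open. I held it there for about 3.5 s.
- **Closing the dome:** I eased the lever back up over about 11 s. Contact force fell smoothly to about zero, and the side view shows the dome shut.
- **UV lantern button:** I picked the black and violet lantern, not the three yellow ones. The button started to resist at about z = 0.155 and stopped hard at about 0.150 with 15.6 N, so it went fully in. I then let it go.

**Last checks:** the lantern's button measured at the same spot before and after the press, to 0.1 mm. The dome is shut, the paddle is up, the bystanders in view look unmoved, and the robot is touching nothing. The arm partly covered the yellow lanterns in the last top view, but the wrist camera puts their buttons where they were.

No check failed. The one small disagreement was that the base-corner estimate of the paddle position was about 7 mm off the direct measurement; I used the direct one, and the contact height confirmed it.

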